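Gauge the overload stop gap of a loaded bench scale

ROBOT

A 6-joint arm with a two-finger parallel gripper is mounted at the origin on a cart in front of the work surface, level with it; the furniture and walls round the work are solid. World frame = base frame: x ahead of the robot, y to its left, z up, the work surface at z = 0. Lengths are in m, angles in rad, forces in N, time in s.
With the tool pointing down it reaches from about 0.325 to 0.85 m from the base axis. Payload 4.4 kg.
Tool frame: the origin (TCP) lies at the very end of the fingers, on their centre line; the grasp point (between the pads) lies 19 mm behind it; z points along the fingers, y is the direction in which the jaws open and shut (so a half turn about z gives the same grasp; the last joint's range is limited). The gripper opens to 94 mm and grips with 3 to 60 N. Pads are 16 mm wide; open, the fingers measure 119 mm over their backs; the gripper's body (75 mm by 177 mm) begins 78 mm behind the grasp point.
Start: joints at [-1.357, 0.207, 1.542, -0, 1.393, -0.15], TCP at [0.205, -0.537, 0.205] pointing down, gripper open.
Joint ranges: [-2.73, 2.73], [-0.86, 2.22], [0.23, 2.46], [-1.11, 4.25], [0.08, 2.63], [-2.82, 2.82]. Speed limits (rad/s): [2.79, 2.79, 3.14, 3.14, 3.14, 3.14].

INTERFACE

Orientations are given as a unit quaternion [w, x, y, z].
In Python, from workcell import ctrl gives the robot as it stands.
- The arm moves only by the tool play_rows, never from a script. Its argument "motion" is a list of rows, each an object of numbers: "tx", "ty", "tz": the shift along the tool's x, y, z in m; "wx", "wy", "wz": the turn, a rotation vector about the tool's x, y, z in rad; "grip": the opening, from 0 (shut) to 1 (fully open). A call has 1 to 8 rows; each row shifts and turns the pose as measured when the row begins, along the tool's axes as they then stand; what a row does not reach is not made up. A row lasts 1/8 s, in which the tool goes at most 62.5 mm and 10.7 degrees, less where a joint would pass 70% of its speed; a pose out of reach is approached as far as the arm can. A call is refused whole if a number of a shift passes 0.0625 or a number of a turn 0.188, either way. A call with a gripper value outside its range is refused whole. The fingers move at their own pace and stop on an object; "newtons" is the grip in N (left out, the last holds). Time passes only in rows, so rows that do not move let the fingers close. It gives the time, the measured TCP pose, the force and the opening at its end, in the units of the state.
- ctrl.get_state(): the state, without advancing time (a new reading comes with each control period).
- ctrl.read_camera(name): name is "scene" or "top"; returns a dict with "frame" (400x640x3 uint8, red, green, blue), "vfov" (degrees; the focal length in pixels is half the picture's height over the tangent of half this angle, whatever the lens; pixels are square), "cx", "cy" (the principal point, pixels), "dist" ([k1, k2, p1, p2, k3] as OpenCV has them; the pictures are not rectified), "cam_to_world" (4x4, takes a point from camera to world coordinates). Camera axes: x right, y down, z forward; pixel columns grow to the right and rows downward; lengths in m; the calibration is good to about 2 mm. A picture is of the moment at which its call begins. There is no depth.
- ctrl.hand_in(): hands the job in, once; it reports no verdict.
Trained networks look in a picture, given as the dict that the camera call returned (one of the last four; its "shot" number tells which), for a name from the list of things; names that differ only in an ending like _2 or _b are one class to them, and where a whole thing is asked for, a point or a joint stands for the part that bears it (a point fixed in the world has none). Each returns a list of dicts, best first, with "p" (0 to 1); they miss things now and then, are a little off and sometimes report something else, mostly with a low value. They report only what shows in the picture. A call takes as long as a camera call. They do not tell look-alikes from the thing itself.
- ctrl.spot_in(picture, thing): "at" ([column, row] as shares, 0 to 1, of the picture: columns of its width, rows of its height, amid what is visible of it).
- ctrl.landmark_of(picture, thing): "at" ([column, row] as shares, 0 to 1, of the picture: columns of its width, rows of its height: a listed point, or the origin of a listed thing).
The state is a dict: "t": time; "joints": joint angles; "qvel": joint speeds; "joint_efforts": joint torques, N m; "position": TCP position; "tool_rot": TCP orientation; "force": force on the tool from outside, world axes, zero at the start; "ft_torque": the same for the moment, N m; "gripper_width": opening from 0.0 (shut) to 1.0 (fully open).
Only numpy, scipy, OpenCV 4.12 (cv2) and the standard library are available. Lean on these libraries where they do the work, as an engineer would, in place of code of your own. Each camera call takes 0.05 s, during which the arm holds its last target. There are 200 camera calls.

TASK

Check the overload stop of the open bench scale under load. Gently stand the big silver test weight upright inside the ring on the scale's platter and let go of it; then take the taper gauge by its blue grip and slide its blade, lying flat on the base plate and straight in from the front, into the gap under the brass stop plate until it drags snugly, pinched so that pushing it takes a few newtons, but not forced. Finish still holding the gauge there, so that the gap can be read, and leave the other things on the bench alone.

Things in the scene. Friction and masses are not known exactly. Their poses are not given: they have to be found in the camera images.
- scale_base: Fixed open bench scale: grey base plate 250 x 130 x 10 mm on rubber feet, its upper face 14 mm above the table, x = -172 to +78, y = -65 to +65 mm. Origin on the table under the load beam; x points from the front (robot side, where the gap opens) to the back, z up. Turned by up to 0.2 rad.
- platter_ring (a point): Centre of the dark ring, 60 mm across, on top of the scale's square steel platter (120 x 120 x 6 mm, top 60 mm above the table unloaded). The platter rides straight up and down on a spring of 8 N per mm and sinks about 0.6 mm under the big weight. Axes as the scale's.
- gap_mouth (a point): Mouth of the gap: point on the base plate's upper face, 14 mm above the table, below the middle of the stop plate's front lower edge. +x leads straight into the gap, z up. The flat base plate goes on for 100 mm in front of it. With the big weight on, the gap is 4 to 7 mm high, not known beforehand (0.6 mm more without it).
- stop_toe (a point): Centre of the flat toe of the brass stop plate, an L bracket screwed to the platter's front lip: the toe is 40 mm wide (y), 22 mm deep (x) and 5 mm thick; the gap lies between it and the base plate. It sinks with the platter under load and lifts with it when wedged up. Axes as the scale's.
- gauge_grip (a point): Centre of the upright blue grip of the taper gauge: 44 mm long (x), 16 mm wide (y), 36 mm tall (z); 18 mm above its underside, 22 mm behind the blade's root. x points along the blade to its tip, z up. The gauge weighs 100 to 160 g and lies flat on the table, grip and blade on one flat steel sole.
- gauge_tip (a point): Middle of the lower edge of the blade's tip, 102 mm ahead of the grip's centre and 18 mm lower. The smooth steel blade and sole (friction about 0.25) are flat below; the blade is 80 mm long, 16 mm wide, a wedge, 2 mm thick at the tip and 12 mm at the grip (1 mm per 8 mm), so it meets the stop plate when the tip is 16 to 40 mm past the mouth. Axes as the grip's.
- weight500_mid (a point): Centre (half-way up) of the big silver test weight with a knob on top: body 42 mm across, 66 mm tall overall, 500 g. It stands upright in one of three places on the bench to the left of the scale; z is its own axis.
- weight200_mid (a point): Centre of the middle-sized brass-coloured weight, 31 mm across, 49 mm tall, 200 g; leave it alone.
- weight100_mid (a point): Centre of the small brass-coloured weight, 24 mm across, 39 mm tall, 100 g; leave it alone.
Mind the look-alikes: they are no part of the job. Leave any purple or red look-alike of the part that bears weight500_mid alone.

How it is judged:
By the outcome, as a careful person would: the job done as asked, in the order asked, and still so for the second after the job is handed in, while the arm keeps its last pose, push and grip.
It also fails if it takes over 64 s, if anything falls off the work surface, if the arm or the gripper's body presses on something with over 40 N, if the wrist force passes 120 N, or if a joint passes its speed limit or range.

## Working session

There is one attempt and no reset: what is moved stays moved. The work goes in short steps, Python scripts to look and compute and a tool call to move; the robot and the scene stay as the last step left them, time stands still between calls to the robot, and variables do not carry over. Pictures are saved under pics/ and viewed, about 8 in all and at most 12, crops included, and the job is handed in when it is done.

Besides the shell and the picture viewer there is one more tool, called after ">>>" in YAML: its name, and indented under it one key for each argument. play_rows: Moves the arm, as the interface text tells. Its arguments: {"type":"object","properties":{"motion":{"type":"array","items":{"type":"object","properties":{"tx":{"type":"number"},"ty":{"type":"number"},"tz":{"type":"number"},"wx":{"type":"number"},"wy":{"type":"number"},"wz":{"type":"number"},"grip":{"type":"number"}}}},"newtons":{"type":"number"}},"required":["motion"]}

```bash
mkdir -p pics; cat > h.py <<'E'
import numpy as np, cv2
from workcell import ctrl
from scipy.spatial.transform import Rotation as R
def K(p):
    f=p["frame"].shape[0]/2/np.tan(np.radians(p["vfov"])/2)
    return np.array([[f,0,p["cx"]],[0,f,p["cy"]],[0,0,1]])
def ray(p,uv):
    n=cv2.undistortPoints(np.array([[uv]],float),K(p),np.array(p["dist"],float))[0,0]
    T=np.array(p["cam_to_world"]); return T[:3,3],T[:3,:3]@np.array([n[0],n[1],1])
def onz(p,uv,z):
    o,d=ray(p,uv); return o+d*(z-o[2])/d[2]
def proj(p,X):
    T=np.linalg.inv(np.array(p["cam_to_world"])); q=np.atleast_2d(X)@T[:3,:3].T+T[:3,3]
    return cv2.projectPoints(q,np.zeros(3),np.zeros(3),K(p),np.array(p["dist"],float))[0][:,0]
def tri(p1,u1,p2,u2):
    o1,d1=ray(p1,u1);o2,d2=ray(p2,u2)
    s=np.linalg.lstsq(np.c_[d1,-d2],o2-o1,rcond=None)[0]
    a=o1+s[0]*d1;b=o2+s[1]*d2
    return (a+b)/2,np.linalg.norm(a-b)
def save(p,n): cv2.imwrite("pics/"+n,p["frame"][:,:,::-1])
def px(p,a): return [a[0]*p["frame"].shape[1],a[1]*p["frame"].shape[0]]
E
python3 - <<'E'
from h import *
np.set_printoptions(precision=4,suppress=True)
ps={n:ctrl.read_camera(n) for n in("scene","top")}
for n,p in ps.items(): save(p,n+"0.png"); print(n,p["vfov"],np.array(p["cam_to_world"])[:3,3])
for t in "scale_base platter_ring gap_mouth stop_toe gauge_grip gauge_tip weight500_mid weight200_mid weight100_mid".split():
    L={n:ctrl.landmark_of(p,t) for n,p in ps.items()}
    for n in L: print(t,n,[(np.round(px(ps[n],d["at"]),1).tolist(),round(d["p"],2)) for d in L[n][:4]])
    if L["scene"] and L["top"]: print("   tri",*tri(ps["scene"],px(ps["scene"],L["scene"][0]["at"]),ps["top"],px(ps["top"],L["top"][0]["at"])))
print(ctrl.get_state())
E
```

```text
scene 46.818559084463445 [0.1439 0.771  0.6977]
top 52.57528024938685 [0.4342 0.2645 0.9309]
scale_base scene [([330.1, 166.2], 0.62)]
scale_base top [([396.9, 176.0], 0.66)]
   tri [ 0.5918  0.0649 -0.0021] 0.00378138601548041
platter_ring scene [([326.5, 144.9], 0.77)]
platter_ring top [([400.5, 171.7], 0.78)]
   tri [0.5926 0.0728 0.0652] 0.0019204932266523277
gap_mouth scene [([361.8, 169.9], 0.82)]
gap_mouth top [([407.5, 205.7], 0.57)]
   tri [ 0.5217  0.0398 -0.0006] 0.005491705719177614
stop_toe scene [([357.5, 163.8], 0.62)]
stop_toe top [([408.4, 204.5], 0.5)]
   tri [0.5263 0.0446 0.0192] 0.0030629059969146753
gauge_grip scene [([332.2, 275.7], 0.58)]
gauge_grip top [([275.8, 249.7], 0.61)]
   tri [0.4139 0.3413 0.0135] 0.002873036822264507
gauge_tip scene [([285.2, 255.4], 0.82)]
gauge_tip top []
weight500_mid scene [([295.5, 187.3], 0.87), ([283.9, 219.4], 0.64), ([274.5, 285.0], 0.64)]
weight500_mid top [([236.1, 219.9], 0.75), ([340.0, 167.5], 0.64), ([302.6, 180.6], 0.51)]
   tri [0.4591 0.3858 0.2466] 0.02116028225225578
weight200_mid scene [([250.2, 222.7], 0.7)]
weight200_mid top []
weight100_mid scene [([263.7, 253.3], 0.57)]
weight100_mid top [([262.5, 188.2], 0.68)]
   tri [0.5488 0.3736 0.0246] 0.008475635595957966
{'t': 1.0, 'joints': array([-1.3565,  0.2066,  1.5415,  0.    ,  1.3935, -0.1505]), 'qvel': array([-0.0004, -0.0008,  0.0001, -0.0008, -0.0006, -0.0016]), 'joint_efforts': array([  0.0007, -37.0889, -28.1771,   0.0701,   0.0276,  -0.    ]), 'position': array([ 0.2051, -0.5372,  0.2054]), 'tool_rot': array([-0.    ,  0.9834,  0.1814,  0.    ]), 'force': array([-0.239 , -0.6802, -0.1893]), 'ft_torque': array([0.0143, 0.0387, 0.0222]), 'gripper_width': 0.9979121258458444}
```

```bash
python3 - <<'E'
import cv2,numpy as np
a=cv2.imread("pics/scene0.png")[120:320,200:440];b=cv2.imread("pics/top0.png")[130:330,210:450]
cv2.imwrite("pics/c0.png",np.vstack([cv2.resize(a,None,fx=2.5,fy=1.5*1.0) if 0 else cv2.resize(a,(720,600))[:, :],]))
cv2.imwrite("pics/c1.png",cv2.resize(b,(720,600)))
E
```

```text
(no output)
```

View pics/c0.png

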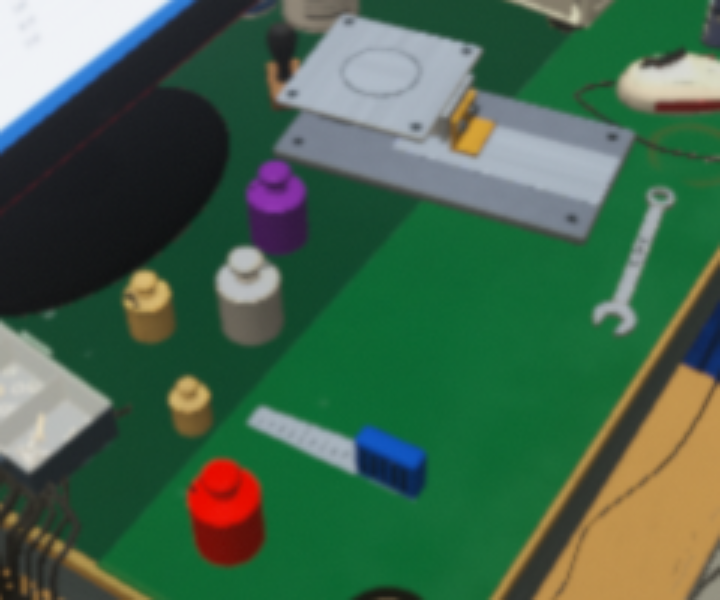

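View pics/c1.png

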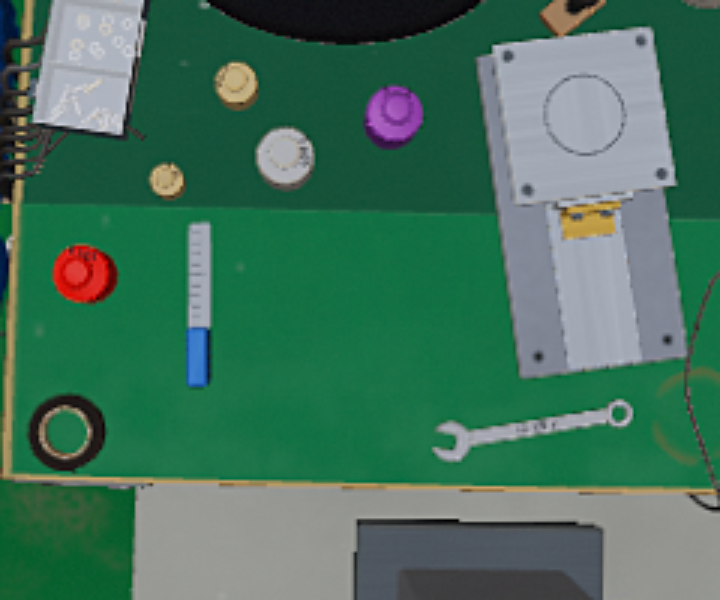

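The scene shows three weights that could be the big one. By full-frame scene pixel they are silver (284,219), purple (295,187) and red (274,285). Silver matches the description and sits at about (305,182) in the top view. The gauge lies with its tip away from the robot, and the scale is slightly turned. Next I'll compute poses and check what obstacles surround the work.

```bash
python3 - <<'E'
from h import *
np.set_printoptions(precision=4,suppress=True)
t=ctrl.read_camera("top"); s=ctrl.read_camera("scene")
c=lambda u,v:(210+u/3-.5+.17,130+v/3-.5+.17)
print("platter corners z.06",[onz(t,c(*q),.06)[:2] for q in((492,45),(652,27),(676,185),(513,206))])
print("ring",onz(t,c(585,114),.06)); print("plate front",[onz(t,c(*q),.014)[:2] for q in((520,377),(687,355))])
print("toe front edge z.022",[onz(t,c(*q),.024)[:2] for q in((564,239),(614,235))])
print("gauge tip z0",onz(t,c(200,223),.002),"grip top far/near",onz(t,c(199,328),.036),onz(t,c(198,387),.036))
print("weight tri",tri(s,(283.9,219.4),t,(302.6,180.6)))
print("knob top",onz(t,c(290,152),.066))
print("200",onz(t,c(237,83),.03),"100",tri(s,(263.7,253.3),t,(262.5,188.2)),"purple",tri(s,(295.5,187.3),t,(340,167.5)),"red",tri(s,(274.5,285),t,(236.1,219.9)))
save(s,"full.png")
cv2.imwrite("pics/both.png",np.vstack([s["frame"],t["frame"]])[:,:,::-1][:, :])
im=np.vstack([cv2.resize(s["frame"],(480,300)),cv2.resize(t["frame"],(480,300))]); cv2.imwrite("pics/both.png",im[:,:,::-1])
E
```

```text
platter corners z.06 [array([0.6514, 0.1308]), array([0.6692, 0.0113]), array([ 0.5514, -0.0055]), array([0.5327, 0.1146])]
ring [0.6019 0.0619 0.06  ]
plate front [array([0.4086, 0.0999]), array([ 0.4277, -0.0279])]
toe front edge z.022 [array([0.5128, 0.0694]), array([0.5168, 0.0313])]
gauge tip z0 [0.5195 0.3454 0.002 ] grip top far/near [0.439  0.3404 0.036 ] [0.396  0.3397 0.036 ]
weight tri (array([0.568 , 0.2834, 0.0257]), np.float64(0.009496791060392536))
knob top [0.5667 0.2769 0.066 ]
200 [0.6238 0.319  0.03  ] 100 (array([0.5488, 0.3737, 0.0246]), np.float64(0.008549454919379706)) purple (array([0.5984, 0.1997, 0.0333]), np.float64(0.010693020252540986)) red (array([0.477 , 0.4286, 0.0416]), np.float64(0.0031649638794788363))
```

View pics/both.png

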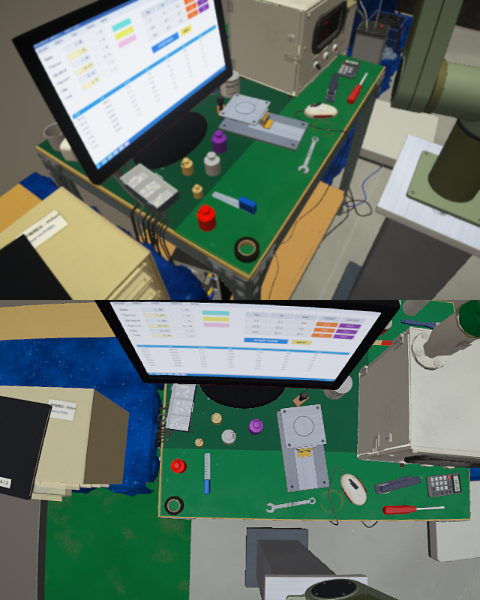

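Monitor overhangs the back and an instrument box stands to the right of the scale, so I need their extents.

```bash
python3 - <<'E'
from h import *
np.set_printoptions(precision=3,suppress=True)
t=ctrl.read_camera("top"); s=ctrl.read_camera("scene"); k=4/3
for n,a,b in (("mon BL",(100,182),(143,82)),("mon BR",(230,75),(362,84)),("mon TR",(222,0),(403,2)),("box bottom front-left?",(299,97),(360,154))):
    print(n,tri(s,(a[0]*k,a[1]*k),t,(b[0]*k,b[1]*k)))
im=np.hstack([cv2.resize(s["frame"][0:200,240:440],(400,400)),cv2.resize(t["frame"][60:260,440:640],(400,400))]); cv2.imwrite("pics/box.png",im[:,:,::-1])
E
```

```text
mon BL (array([0.703, 0.524, 0.108]), np.float64(0.006958874287445766))
mon BR (array([ 0.765, -0.128,  0.019]), np.float64(0.034037233732502746))
mon TR (array([ 0.853, -0.151,  0.274]), np.float64(0.05382320087277076))
box bottom front-left? (array([ 0.52 , -0.133,  0.01 ]), np.float64(0.019635866454963218))
```

View pics/box.png

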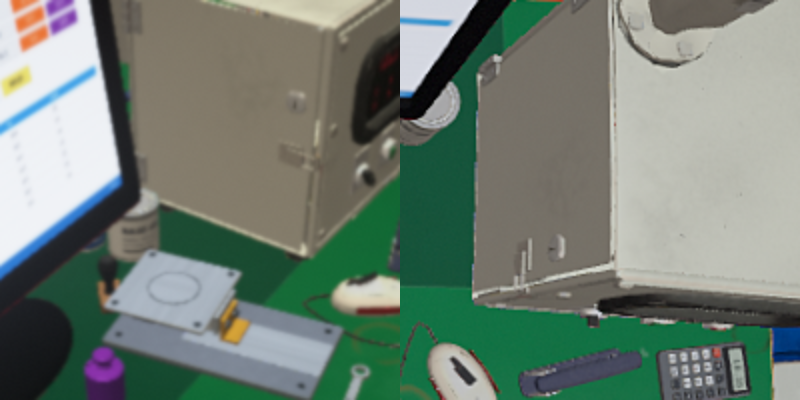

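>>> play_rows:
  motion:
    - {"tx": 0.044, "ty": -0.044, "grip": 0.68}
    - {"tx": 0.044, "ty": -0.044}
    - {"tx": 0.044, "ty": -0.044}
    - {"tx": 0.044, "ty": -0.044}
    - {"tx": 0.044, "ty": -0.044}
    - {"tx": 0.044, "ty": -0.044}
    - {"tx": 0.044, "ty": -0.044}
    - {"tx": 0.044, "ty": -0.044}
  newtons: 25

```text
validation failed for argument at $.mo...
```

```bash
cat > go.py <<'E'
import sys
from h import *
# go.py x y z yaw : remaining move in tool axes
np.set_printoptions(precision=4,suppress=True)
s=ctrl.get_state(); q=np.array(s["tool_rot"]); r=R.from_quat(q[[1,2,3,0]])
print("t",round(s["t"],2),"pos",s["position"],"toolx yaw",np.arctan2(*r.as_matrix()[[1,0],0]),"F",s["force"],"g",s["gripper_width"],"j6",s["joints"][5])
if len(sys.argv)>1:
    x,y,z,w=map(float,sys.argv[1:])
    tgt=R.from_euler("z",w)*R.from_quat([1,0,0,0])
    print("shift",r.inv().apply(np.array([x,y,z])-s["position"]),"turn",(r.inv()*tgt).as_rotvec())
E
python3 go.py 0.5675 0.28 0.205 0.146
```

```text
t 1.2 pos [ 0.2051 -0.5372  0.2054] toolx yaw 0.3648259034410182 F [-0.0881  0.5533  0.219 ] g 1.0017433583590298 j6 -0.15051565059017522
shift [ 0.6301 -0.6341  0.0005] turn [ 0.     -0.      0.2188]
```

>>> play_rows:
  motion:
    - {"tx": 0.044, "ty": -0.044, "tz": 0, "wx": 0, "wy": 0, "wz": 0, "grip": 0.68}
    - {"tx": 0.044, "ty": -0.044, "tz": 0, "wx": 0, "wy": 0, "wz": 0, "grip": 0.68}
    - {"tx": 0.044, "ty": -0.044, "tz": 0, "wx": 0, "wy": 0, "wz": 0, "grip": 0.68}
    - {"tx": 0.044, "ty": -0.044, "tz": 0, "wx": 0, "wy": 0, "wz": 0, "grip": 0.68}
    - {"tx": 0.044, "ty": -0.044, "tz": 0, "wx": 0, "wy": 0, "wz": 0, "grip": 0.68}
    - {"tx": 0.044, "ty": -0.044, "tz": 0, "wx": 0, "wy": 0, "wz": 0, "grip": 0.68}
    - {"tx": 0.044, "ty": -0.044, "tz": 0, "wx": 0, "wy": 0, "wz": 0, "grip": 0.68}
    - {"tx": 0.044, "ty": -0.044, "tz": 0, "wx": 0, "wy": 0, "wz": 0, "grip": 0.68}
  newtons: 25

```text
t: 2.2
position: [0.4113, -0.0826, 0.2064]
tool_rot: [0.003, 0.984, 0.176, 0.003]
force: [1.3, -1.3, -1.1]
gripper_width: 0.679
```

```bash
python3 go.py 0.5675 0.28 0.205 0.146
```

```text
t 2.2 pos [ 0.4113 -0.0826  0.2064] toolx yaw 0.3540887064924365 F [ 1.3262 -1.3209 -1.125 ] g 0.6786976200421765 j6 0.8131063017566409
shift [ 0.2722 -0.286   0.0008] turn [ 0.0064 -0.0059  0.2081]
```

>>> play_rows:
  motion:
    - {"tx": 0.042, "ty": -0.044, "tz": 0, "wx": 0, "wy": 0, "wz": 0.05, "grip": 0.68}
    - {"tx": 0.04, "ty": -0.046, "tz": 0, "wx": 0, "wy": 0, "wz": 0.05, "grip": 0.68}
    - {"tx": 0.038, "ty": -0.048, "tz": 0, "wx": 0, "wy": 0, "wz": 0.05, "grip": 0.68}
    - {"tx": 0.036, "ty": -0.05, "tz": 0, "wx": 0, "wy": 0, "wz": 0.05, "grip": 0.68}
    - {"tx": 0.034, "ty": -0.05, "tz": 0, "wx": 0, "wy": 0, "wz": 0, "grip": 0.68}
    - {"tx": 0.034, "ty": -0.05, "tz": 0, "wx": 0, "wy": 0, "wz": 0, "grip": 0.68}

```text
t: 2.95
position: [0.5657, 0.2594, 0.2084]
tool_rot: [0.004, 0.997, 0.075, 0.007]
force: [1.7, -0.6, 0.7]
gripper_width: 0.681
```

```bash
python3 go.py 0.5675 0.28 0.12 0.146; python3 - <<'E'
from h import *
s=ctrl.read_camera("scene");t=ctrl.read_camera("top")
a=s["frame"][120:320,180:380];b=t["frame"][120:320,210:410]
cv2.imwrite("pics/v5.png",np.hstack([cv2.resize(a,(400,400)),cv2.resize(b,(400,400))])[:,:,::-1])
np.set_printoptions(precision=4,suppress=True)
# known-size reprojection of weight models
for n,p in(("s",s),("t",t)):
    for l in ctrl.landmark_of(p,"weight500_mid")[:4]: print(n,np.round(px(p,l["at"]),1),l["p"],onz(p,px(p,l["at"]),.033))
E
```

```text
t 2.95 pos [0.5657 0.2594 0.2084] toolx yaw 0.14921414300800873 F [ 1.6512 -0.6084  0.7477] g 0.6812521610512612 j6 1.7201739034808972
shift [ 0.0037 -0.0209  0.0882] turn [ 0.0088 -0.0134  0.0032]
s [293.4 188.7] 0.73 [0.595  0.2032 0.033 ]
s [274.5 288.3] 0.71 [0.4757 0.429  0.033 ]
s [359.2 163. ] 0.64 [0.5179 0.0556 0.033 ]
s [286.8 217.1] 0.6 [0.5579 0.2785 0.033 ]
t [234.9 221.4] 0.68 [0.4753 0.4336 0.033 ]
t [308.5 182. ] 0.52 [0.5681 0.2725 0.033 ]
t [340.7 167. ] 0.42 [0.6043 0.201  0.033 ]
```

View pics/v5.png

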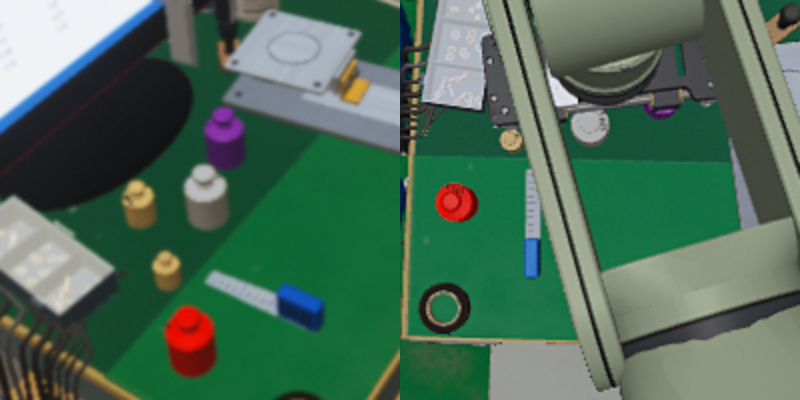

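```bash
python3 - <<'E'
from h import *
np.set_printoptions(precision=4,suppress=True)
s=ctrl.read_camera("scene");t=ctrl.read_camera("top")
print(onz(s,(283,218),.033),onz(s,(283.9,219.4),.033)); c=lambda u,v:(210+u/3-.33,130+v/3-.33)
print(onz(t,c(285,157),.045),onz(t,c(285,157),.05),onz(t,c(290,152),.066))
for X in((.5675,.28),(.563,.28),(.5675,.275)):
  print(X,proj(s,[[*X,0],[*X,.066]]),proj(t,[[*X,.045],[*X,.066]]))
E
python3 go.py 0.566 0.279 0.12 0.146
```

```text
[0.5628 0.2845 0.033 ] [0.559  0.2867 0.033 ]
[0.5661 0.2808 0.045 ] [0.5654 0.2807 0.05  ] [0.5667 0.2769 0.066 ]
(0.5675, 0.28) [[283.701  226.8793]
 [281.1392 203.9893]] [[305.0562 181.3869]
 [304.928  179.9354]]
(0.563, 0.28) [[285.4758 227.7335]
 [282.9993 204.8415]] [[304.9974 183.4009]
 [304.8677 181.9966]]
(0.5675, 0.275) [[285.1315 225.3576]
 [282.652  202.464 ]] [[307.3168 181.4482]
 [307.2425 179.9982]]
t 3.25 pos [0.5645 0.2564 0.208 ] toolx yaw 0.14830122253103006 F [ 0.7485 -0.328  -1.2975] g 0.6850553700104315 j6 1.7170840740665412
shift [ 0.0038 -0.0229  0.0879] turn [ 0.0091 -0.0119  0.0022]
```

>>> play_rows:
  motion:
    - {"tx": 0.004, "ty": -0.024, "tz": 0, "wx": 0.008, "wy": -0.011, "wz": 0, "grip": 0.72}
    - {"tx": 0, "ty": -0.002, "tz": 0.04, "wx": 0, "wy": 0, "wz": 0, "grip": 0.72}
    - {"tx": 0, "ty": 0, "tz": 0.04, "wx": 0, "wy": 0, "wz": 0, "grip": 0.72}
    - {"tx": 0, "ty": 0, "tz": 0, "wx": 0, "wy": 0, "wz": 0, "grip": 0.72}

```text
t: 3.75
position: [0.566, 0.2835, 0.1301]
tool_rot: [-0.002, 0.997, 0.071, 0.003]
force: [0.2, 0.4, 0.4]
gripper_width: 0.72
```

```bash
python3 go.py 0.565 0.281 0.013 0.146
```

```text
t 3.75 pos [0.566  0.2835 0.1301] toolx yaw 0.1420765676787813 F [0.234  0.4392 0.4073] g 0.7202070452090378 j6 1.7549084849954304
shift [-0.002   0.0027  0.1171] turn [-0.003  -0.0057 -0.0039]
```

>>> play_rows:
  motion:
    - {"tx": -0.002, "ty": 0.002, "tz": 0.03, "wx": -0.003, "wy": -0.005, "wz": -0.004, "grip": 0.72}
    - {"tx": 0, "ty": 0, "tz": 0.03, "wx": 0, "wy": 0, "wz": 0, "grip": 0.72}
    - {"tx": 0, "ty": 0, "tz": 0.03, "wx": 0, "wy": 0, "wz": 0, "grip": 0.72}
    - {"tx": 0, "ty": 0, "tz": 0.02, "wx": 0, "wy": 0, "wz": 0, "grip": 0.72}
    - {"tx": 0, "ty": 0, "tz": 0, "wx": 0, "wy": 0, "wz": 0, "grip": 0.72}

```text
t: 4.38
position: [0.5734, 0.2848, 0.0295]
tool_rot: [-0.003, 0.997, 0.071, 0.009]
force: [-0.4, -1.1, 1.0]
gripper_width: 0.722
```

```bash
python3 go.py 0.565 0.281 0.013 0.146; python3 - <<'E'
from h import *
s=ctrl.read_camera("scene")
cv2.imwrite("pics/v6.png",cv2.resize(s["frame"][140:290,210:360],(600,600))[:,:,::-1])
E
```

```text
t 4.38 pos [0.5734 0.2848 0.0295] toolx yaw 0.14289594040132444 F [-0.4187 -1.1348  0.9645] g 0.7218183625263668 j6 1.752121753756271
shift [-0.0091  0.0026  0.0163] turn [-0.0049 -0.0183 -0.0031]
```

View pics/v6.png

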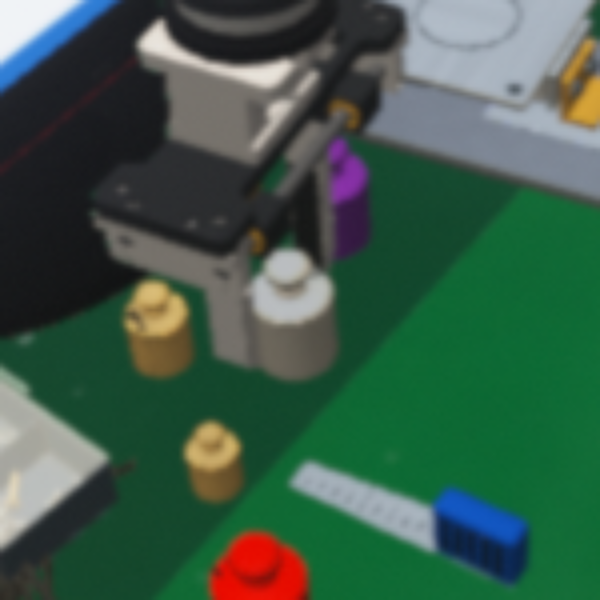

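>>> play_rows:
  motion:
    - {"tx": -0.01, "ty": 0.002, "tz": 0.008, "wx": -0.004, "wy": -0.018, "wz": 0, "grip": 0.72}
    - {"tx": -0.002, "ty": 0, "tz": 0.008, "wx": 0, "wy": 0, "wz": 0, "grip": 0.72}
    - {"tx": 0, "ty": 0, "tz": 0, "wx": 0, "wy": 0, "wz": 0, "grip": 0.72}

```text
t: 4.8
position: [0.5647, 0.2823, 0.0171]
tool_rot: [-0.001, 0.997, 0.071, 0.004]
force: [0.1, -0.0, -0.1]
gripper_width: 0.716
```

```bash
python3 go.py 0.563 0.281 0.013 0.146
```

```text
t 4.8 pos [0.5647 0.2823 0.0171] toolx yaw 0.14294169302385187 F [ 0.1148 -0.0261 -0.1148] g 0.7163225716193681 j6 1.753340163176183
shift [-0.0019  0.001   0.0041] turn [-0.0023 -0.0073 -0.003 ]
```

Close gently and watch the force.

>>> play_rows:
  motion:
    - {"tx": -0.002, "ty": 0.001, "tz": 0.003, "wx": -0.002, "wy": -0.007, "wz": 0, "grip": 0.3}
    - {"tx": 0, "ty": 0, "tz": 0, "wx": 0, "wy": 0, "wz": 0, "grip": 0.3}
    - {"tx": 0, "ty": 0, "tz": 0, "wx": 0, "wy": 0, "wz": 0, "grip": 0.3}
    - {"tx": 0, "ty": 0, "tz": 0, "wx": 0, "wy": 0, "wz": 0, "grip": 0.3}
  newtons: 25

```text
t: 5.3
position: [0.5634, 0.2807, 0.0145]
tool_rot: [0.0, 0.997, 0.072, 0.0]
force: [-0.6, 0.7, -0.8]
gripper_width: 0.437
```

>>> play_rows:
  motion:
    - {"tx": 0, "ty": 0, "tz": 0, "wx": 0, "wy": 0, "wz": 0, "grip": 0.3}
    - {"tx": 0, "ty": 0, "tz": -0.01, "wx": 0, "wy": 0, "wz": 0, "grip": 0.3}

```text
t: 5.55
position: [0.5613, 0.2801, 0.0228]
tool_rot: [0.001, 0.997, 0.072, -0.002]
force: [-0.7, 0.2, -5.0]
gripper_width: 0.437
```

```bash
python3 go.py 0.565 0.281 0.12 0.146
```

```text
t 5.55 pos [0.5613 0.2801 0.0228] toolx yaw 0.14312582102329222 F [-0.6841  0.2031 -5.0028] g 0.4366267547842716 j6 1.7530816730920664
shift [ 0.0035 -0.0003 -0.0972] turn [ 0.0011  0.0039 -0.0029]
```

>>> play_rows:
  motion:
    - {"tx": 0.002, "ty": 0, "tz": -0.03, "wx": 0, "wy": 0.004, "wz": 0, "grip": 0.3}
    - {"tx": 0, "ty": 0, "tz": -0.045, "wx": 0, "wy": 0, "wz": 0, "grip": 0.3}
    - {"tx": 0, "ty": 0.01, "tz": -0.045, "wx": 0, "wy": 0, "wz": 0, "grip": 0.3}
    - {"tx": 0, "ty": 0.04, "tz": 0, "wx": 0, "wy": 0, "wz": 0, "grip": 0.3}
    - {"tx": 0, "ty": 0.045, "tz": 0, "wx": 0, "wy": 0, "wz": 0, "grip": 0.3}
    - {"tx": 0, "ty": 0.045, "tz": 0, "wx": 0, "wy": 0, "wz": 0, "grip": 0.3}
    - {"tx": 0, "ty": 0.04, "tz": 0, "wx": 0, "wy": 0, "wz": 0, "grip": 0.3}
    - {"tx": 0, "ty": 0.02, "tz": 0, "wx": 0, "wy": 0, "wz": 0, "grip": 0.3}

```text
t: 6.55
position: [0.587, 0.0789, 0.1435]
tool_rot: [0.001, 0.997, 0.074, -0.005]
force: [-1.0, 0.2, -5.0]
gripper_width: 0.44
```

```bash
python3 go.py 0.602 0.062 0.11 0.146;  python3 - <<'E'
from h import *
np.set_printoptions(precision=4,suppress=True)
s=ctrl.read_camera("scene")
print(onz(s,(326.5,144.9),.06),onz(s,(327,144),.06))
E
```

```text
t 6.55 pos [0.587  0.0789 0.1435] toolx yaw 0.14833832420050405 F [-0.9542  0.177  -5.0308] g 0.44012534180186863 j6 1.412289699656256
shift [0.0127 0.0189 0.0334] turn [0.0009 0.0106 0.0023]
[0.5972 0.0674 0.06  ] [0.5981 0.064  0.06  ]
```

>>> play_rows:
  motion:
    - {"tx": 0.012, "ty": 0.018, "tz": 0.015, "wx": 0, "wy": 0.01, "wz": 0, "grip": 0.3}
    - {"tx": 0, "ty": 0, "tz": 0.015, "wx": 0, "wy": 0, "wz": 0, "grip": 0.3}
    - {"tx": 0, "ty": 0, "tz": 0.005, "wx": 0, "wy": 0, "wz": 0, "grip": 0.3}
    - {"tx": 0, "ty": 0, "tz": 0, "wx": 0, "wy": 0, "wz": 0, "grip": 0.3}

```text
t: 7.1
position: [0.6011, 0.0623, 0.1037]
tool_rot: [0.0, 0.997, 0.075, -0.002]
force: [-0.1, -0.1, -4.8]
gripper_width: 0.44
```

```bash
python3 go.py 0.601 0.063 0.082 0.146;  python3 - <<'E'
from h import *
np.set_printoptions(precision=4,suppress=True)
s=ctrl.read_camera("scene")
st=ctrl.get_state()["position"]
for dx in(0,.005,-.005): print(proj(s,[[st[0]+dx,st[1],st[2]-.0145],[st[0]+dx,st[1],st[2]-.0145+.066]]))
print("ring",proj(s,[[.601,.063,.06]]))
cv2.imwrite("pics/v7.png",cv2.resize(s["frame"][80:180,270:390],(720,600),interpolation=cv2.INTER_CUBIC)[:,:,::-1])
E
```

```text
t 7.1 pos [0.6011 0.0623 0.1037] toolx yaw 0.14941577106260848 F [-0.069  -0.0787 -4.7819] g 0.43977144689224673 j6 1.3825273908306934
shift [ 0.0001 -0.0007  0.0217] turn [0.0004 0.004  0.0034]
[[326.136  132.6689]
 [325.7792 107.3942]]
[[324.2455 131.9815]
 [323.8036 106.7281]]
[[328.034  133.3592]
 [327.7629 108.0634]]
ring [[326.1493 143.3578]]
```

View pics/v7.png

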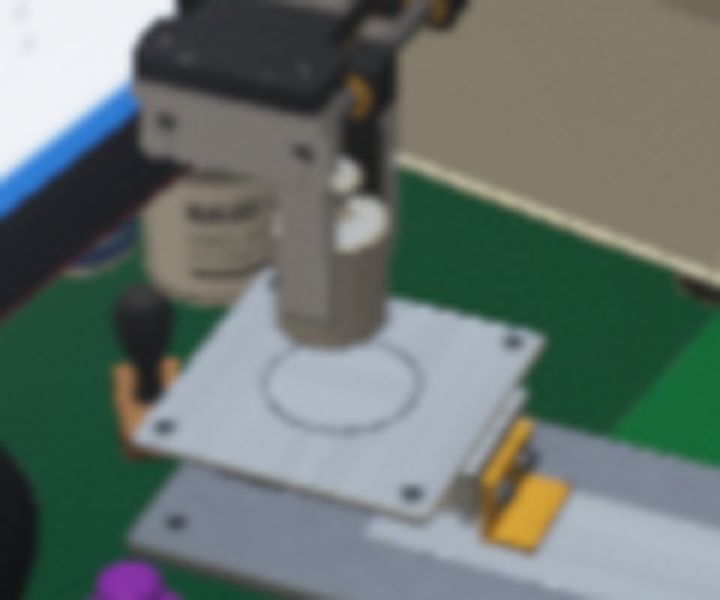

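>>> play_rows:
  motion:
    - {"tx": -0.002, "ty": 0, "tz": 0.01, "wx": 0, "wy": 0.004, "wz": 0, "grip": 0.3}
    - {"tx": 0, "ty": 0, "tz": 0.01, "wx": 0, "wy": 0, "wz": 0, "grip": 0.3}
    - {"tx": 0, "ty": 0, "tz": 0.002, "wx": 0, "wy": 0, "wz": 0, "grip": 0.3}
    - {"tx": 0, "ty": 0, "tz": 0, "wx": 0, "wy": 0, "wz": 0, "grip": 0.3}

```text
t: 7.65
position: [0.5991, 0.0632, 0.0811]
tool_rot: [0.0, 0.997, 0.076, 0.001]
force: [-0.3, 0.6, -4.5]
gripper_width: 0.438
```

```bash
python3 go.py 0.599 0.0625 0.0745 0.146
```

```text
t 7.65 pos [0.5991 0.0632 0.0811] toolx yaw 0.15128215302963718 F [-0.2882  0.5818 -4.51  ] g 0.43783426301745537 j6 1.3810820435252686
shift [-0.0002  0.0007  0.0066] turn [ 0.0004 -0.0017  0.0053]
```

>>> play_rows:
  motion:
    - {"tx": 0, "ty": 0, "tz": 0.003, "wx": 0, "wy": 0, "wz": 0, "grip": 0.3}
    - {"tx": 0, "ty": 0, "tz": 0.002, "wx": 0, "wy": 0, "wz": 0, "grip": 0.3}
    - {"tx": 0, "ty": 0, "tz": 0, "wx": 0, "wy": 0, "wz": 0, "grip": 0.3}

```text
t: 8.02
position: [0.5999, 0.063, 0.0765]
tool_rot: [0.0, 0.997, 0.075, 0.002]
force: [-0.6, 0.6, -5.2]
gripper_width: 0.436
```

>>> play_rows:
  motion:
    - {"tx": 0, "ty": 0, "tz": 0.002, "wx": 0, "wy": 0, "wz": 0, "grip": 0.3}
    - {"tx": 0, "ty": 0, "tz": 0, "wx": 0, "wy": 0, "wz": 0, "grip": 0.3}

```text
t: 8.28
position: [0.6002, 0.063, 0.0747]
tool_rot: [0.0, 0.997, 0.075, 0.002]
force: [1.1, -0.3, -4.9]
gripper_width: 0.44
```

>>> play_rows:
  motion:
    - {"tx": 0, "ty": 0, "tz": 0.001, "wx": 0, "wy": 0, "wz": 0, "grip": 0.3}
    - {"tx": 0, "ty": 0, "tz": 0, "wx": 0, "wy": 0, "wz": 0, "grip": 0.3}

```text
t: 8.52
position: [0.6004, 0.063, 0.0743]
tool_rot: [0.0, 0.997, 0.075, 0.002]
force: [-1.7, 0.1, -4.1]
gripper_width: 0.439
```

>>> play_rows:
  motion:
    - {"tx": 0, "ty": 0, "tz": 0.001, "wx": 0, "wy": 0, "wz": 0, "grip": 0.3}
    - {"tx": 0, "ty": 0, "tz": 0, "wx": 0, "wy": 0, "wz": 0, "grip": 0.3}

```text
t: 8.78
position: [0.6005, 0.063, 0.0741]
tool_rot: [0.0, 0.997, 0.075, 0.002]
force: [-2.6, -0.7, -2.4]
gripper_width: 0.438
```

>>> play_rows:
  motion:
    - {"tx": 0, "ty": 0, "tz": 0.001, "wx": 0, "wy": 0, "wz": 0, "grip": 0.3}
    - {"tx": 0, "ty": 0, "tz": 0.001, "wx": 0, "wy": 0, "wz": 0, "grip": 0.3}
    - {"tx": 0, "ty": 0, "tz": 0, "wx": 0, "wy": 0, "wz": 0, "grip": 0.3}

```text
t: 9.15
position: [0.6006, 0.063, 0.0737]
tool_rot: [0.0, 0.997, 0.076, 0.002]
force: [-2.7, -0.6, 2.0]
gripper_width: 0.439
```

>>> play_rows:
  motion:
    - {"tx": 0, "ty": 0, "tz": 0, "wx": 0, "wy": 0, "wz": 0, "grip": 0.5}
    - {"tx": 0, "ty": 0, "tz": 0, "wx": 0, "wy": 0, "wz": 0, "grip": 0.6}
    - {"tx": 0, "ty": 0, "tz": 0, "wx": 0, "wy": 0, "wz": 0, "grip": 0.7}
    - {"tx": 0, "ty": 0, "tz": 0, "wx": 0, "wy": 0, "wz": 0, "grip": 0.7}

```text
t: 9.65
position: [0.6036, 0.0628, 0.0745]
tool_rot: [0.001, 0.997, 0.075, 0.006]
force: [0.7, -0.0, 0.2]
gripper_width: 0.697
```

```bash
python3 go.py 0.6 0.063 0.18 0.146
```

```text
t 9.65 pos [0.6036 0.0628 0.0745] toolx yaw 0.15098139336199484 F [ 0.7106 -0.0328  0.2422] g 0.6973342081011196 j6 1.3811313886339873
shift [-0.0024 -0.0005 -0.1056] turn [ 0.0022 -0.0113  0.005 ]
```

>>> play_rows:
  motion:
    - {"tx": 0, "ty": 0, "tz": -0.02, "wx": 0, "wy": 0, "wz": 0, "grip": 0.7}
    - {"tx": 0, "ty": 0, "tz": -0.04, "wx": 0, "wy": 0, "wz": 0, "grip": 0.7}
    - {"tx": 0, "ty": 0, "tz": -0.045, "wx": 0, "wy": 0, "wz": 0, "grip": 0.7}
    - {"tx": -0.01, "ty": 0, "tz": -0.01, "wx": 0, "wy": 0, "wz": 0, "grip": 0.7}
    - {"tx": -0.03, "ty": -0.02, "tz": 0, "wx": 0, "wy": 0, "wz": 0, "grip": 0.7}
    - {"tx": -0.03, "ty": -0.05, "tz": 0, "wx": 0, "wy": 0, "wz": 0, "grip": 0.7}
    - {"tx": -0.03, "ty": -0.05, "tz": 0, "wx": 0, "wy": 0, "wz": 0, "grip": 0.7}

```text
t: 10.52
position: [0.4837, 0.1654, 0.1944]
tool_rot: [0.001, 0.997, 0.072, 0.008]
force: [0.8, 0.9, -0.6]
gripper_width: 0.701
```

```bash
python3 go.py 0.4175 0.34 0.12 0.04;  python3 - <<'E'
from h import *
np.set_printoptions(precision=4,suppress=True)
s=ctrl.read_camera("scene");t=ctrl.read_camera("top")
a=s["frame"][80:180,270:390]; b=s["frame"][230:310,270:350]
cv2.imwrite("pics/v8.png",np.hstack([cv2.resize(a,(400,400)),cv2.resize(b,(400,400))])[:,:,::-1])
E
```

```text
t 10.53 pos [0.4837 0.1654 0.1944] toolx yaw 0.14382839776894676 F [ 0.8422  0.9234 -0.618 ] g 0.7008256181826233 j6 1.5903316385231743
shift [-0.0417 -0.1825  0.0732] turn [ 0.0025 -0.0151  0.1038]
```

View pics/v8.png

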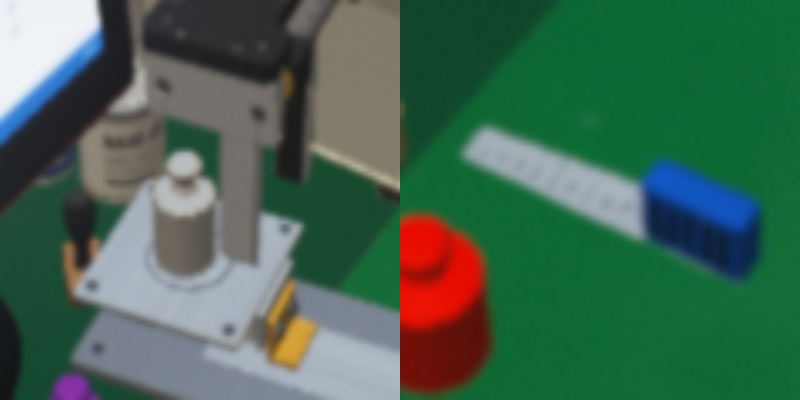

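The weight stands inside the ring but looks a bit off-centre, so I'll check it from the top camera once the arm is clear. Meanwhile the arm moves on to the gauge.

>>> play_rows:
  motion:
    - {"tx": -0.01, "ty": -0.05, "tz": 0, "wx": 0.002, "wy": -0.015, "wz": 0.05, "grip": 0.7}
    - {"tx": -0.012, "ty": -0.05, "tz": 0, "wx": 0, "wy": 0, "wz": 0.05, "grip": 0.5}
    - {"tx": -0.02, "ty": -0.05, "tz": 0, "wx": 0, "wy": 0, "wz": 0, "grip": 0.5}
    - {"tx": -0.01, "ty": -0.03, "tz": 0, "wx": 0, "wy": 0, "wz": 0, "grip": 0.5}
    - {"tx": 0, "ty": 0, "tz": 0, "wx": 0, "wy": 0, "wz": 0, "grip": 0.5}

```text
t: 11.25
position: [0.4106, 0.344, 0.1913]
tool_rot: [0.002, 1.0, 0.023, -0.002]
force: [0.3, -0.7, 0.0]
gripper_width: 0.504
```

```bash
python3 go.py 0.4175 0.34 0.07 0.04;  python3 - <<'E'
from h import *
s=ctrl.read_camera("scene");t=ctrl.read_camera("top")
a=s["frame"][100:170,290:360]; b=t["frame"][130:210,365:445]
cv2.imwrite("pics/v9.png",np.hstack([cv2.resize(a,(400,400),interpolation=cv2.INTER_CUBIC),cv2.resize(b,(400,400),interpolation=cv2.INTER_CUBIC)])[:,:,::-1])
E
```

```text
t 11.25 pos [0.4106 0.344  0.1913] toolx yaw 0.045193157007023935 F [ 0.2872 -0.7475  0.0404] g 0.5038756812142794 j6 2.062283535141922
shift [0.0072 0.0038 0.1213] turn [0.0037 0.0044 0.0052]
```

View pics/v9.png

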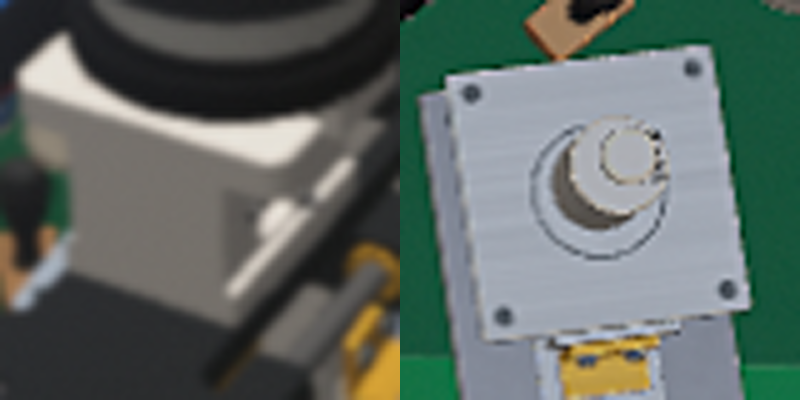

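Top view: ring centre is at crop (600,191) and the weight's base centre at about (601,182), so it is about 4 mm off. The allowance is 9 mm, so it stands upright inside the ring. Next, the gauge.

>>> play_rows:
  motion:
    - {"tx": 0.006, "ty": 0.003, "tz": 0.04, "wx": 0.003, "wy": 0.004, "wz": 0.005, "grip": 0.5}
    - {"tx": 0, "ty": 0, "tz": 0.04, "wx": 0, "wy": 0, "wz": 0, "grip": 0.5}
    - {"tx": 0, "ty": 0, "tz": 0.04, "wx": 0, "wy": 0, "wz": 0, "grip": 0.5}
    - {"tx": 0, "ty": 0, "tz": 0.03, "wx": 0, "wy": 0, "wz": 0, "grip": 0.5}
    - {"tx": 0, "ty": 0, "tz": 0.01, "wx": 0, "wy": 0, "wz": 0, "grip": 0.5}
    - {"tx": 0, "ty": 0, "tz": 0, "wx": 0, "wy": 0, "wz": 0, "grip": 0.5}

```text
t: 12.1
position: [0.4251, 0.3303, 0.0288]
tool_rot: [0.001, 1.0, 0.012, 0.003]
force: [1.0, -0.4, 0.6]
gripper_width: 0.5
```

```bash
python3 go.py 0.4175 0.34 0.007 0.04
```

```text
t 12.1 pos [0.4251 0.3303 0.0288] toolx yaw 0.024820864145563323 F [ 1.0268 -0.4099  0.6391] g 0.5003938986862311 j6 2.051476308984377
shift [-0.0075 -0.0099  0.0217] turn [ 0.0026 -0.005  -0.0152]
```

>>> play_rows:
  motion:
    - {"tx": -0.007, "ty": -0.01, "tz": 0.002, "wx": 0.002, "wy": -0.005, "wz": -0.015, "grip": 0.5}
    - {"tx": 0, "ty": 0, "tz": 0.01, "wx": 0, "wy": 0, "wz": 0, "grip": 0.5}
    - {"tx": 0, "ty": 0, "tz": 0.007, "wx": 0, "wy": 0, "wz": 0, "grip": 0.5}
    - {"tx": 0, "ty": 0, "tz": 0, "wx": 0, "wy": 0, "wz": 0, "grip": 0.5}

```text
t: 12.6
position: [0.4204, 0.3423, 0.0122]
tool_rot: [-0.001, 1.0, 0.021, 0.003]
force: [-1.1, -0.7, -0.0]
gripper_width: 0.504
```

```bash
python3 go.py 0.4175 0.34 0.007 0.04;  python3 - <<'E'
from h import *
s=ctrl.read_camera("scene");t=ctrl.read_camera("top")
a=s["frame"][225:305,280:360]; b=t["frame"][190:270,235:315]
cv2.imwrite("pics/v10.png",np.hstack([cv2.resize(a,(400,400),interpolation=cv2.INTER_CUBIC),cv2.resize(b,(400,400),interpolation=cv2.INTER_CUBIC)])[:,:,::-1])
E
```

```text
t 12.6 pos [0.4204 0.3423 0.0122] toolx yaw 0.041005935618080816 F [-1.1243 -0.7346 -0.0432] g 0.5039704758744834 j6 2.05396571872095
shift [-0.003   0.0022  0.0052] turn [-0.0028 -0.0061  0.001 ]
```

View pics/v10.png

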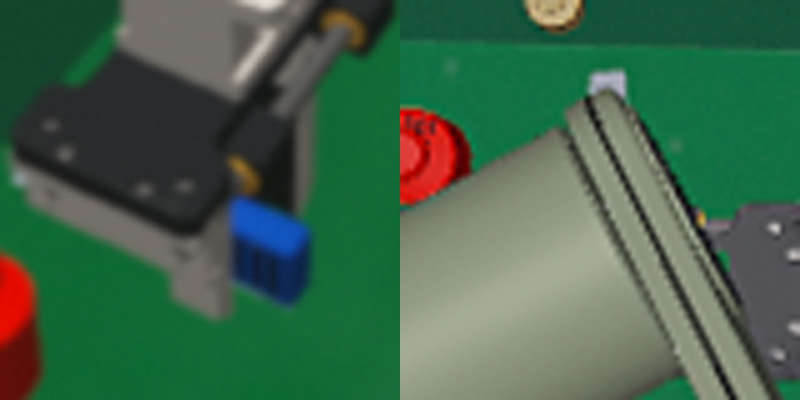

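```bash
python3 - <<'E'
from h import *
np.set_printoptions(precision=1,suppress=True)
s=ctrl.read_camera("scene")
c=lambda P:(proj(s,P)-[280,225])*5
print("finger rear edge inner/outer z.012",c([[.412,.366,.012],[.412,.38,.012],[.428,.38,.012]]))
g=lambda X,Y,w:[[X+np.cos(w)*a-np.sin(w)*b,Y+np.sin(w)*a+np.cos(w)*b,z] for a,b,z in((-.022,.008,.001),(-.022,.008,.036),(-.022,-.008,.036),(.022,.008,.036),(.022,-.008,.036))]
print("grip model",c(g(.4175,.34,.04)), "\nobs in v8 (offset -50 cols/+25 rows): rear-near-bottom ~ ",[(340-50,280+25),(345-50,225+25),(358-50,205+25)],"front",[(243-50,185+25),(268-50,160+25)])
E
```

```text
finger rear edge inner/outer z.012 [[225.4 305.4]
 [204.2 333. ]
 [166.6 313.2]]
grip model [[292.5 306.8]
 [293.3 248.9]
 [315.  217.4]
 [186.4 200. ]
 [208.9 169.7]] 
obs in v8 (offset -50 cols/+25 rows): rear-near-bottom ~  [(290, 305), (295, 250), (308, 230)] front [(193, 210), (218, 185)]
```

>>> play_rows:
  motion:
    - {"tx": -0.004, "ty": 0.001, "tz": 0.004, "wx": -0.003, "wy": -0.006, "wz": 0, "grip": 0.5}
    - {"tx": 0, "ty": 0, "tz": 0.001, "wx": 0, "wy": 0, "wz": 0, "grip": 0.3}
    - {"tx": 0, "ty": 0, "tz": 0, "wx": 0, "wy": 0, "wz": 0, "grip": 0.2}
    - {"tx": 0, "ty": 0, "tz": 0, "wx": 0, "wy": 0, "wz": 0, "grip": 0.1}
    - {"tx": 0, "ty": 0, "tz": 0, "wx": 0, "wy": 0, "wz": 0, "grip": 0.05}
    - {"tx": 0, "ty": 0, "tz": 0, "wx": 0, "wy": 0, "wz": 0, "grip": 0.05}
  newtons: 35

```text
t: 13.5
position: [0.4171, 0.3413, 0.0078]
tool_rot: [-0.0, 1.0, 0.02, 0.001]
force: [-0.3, 0.7, 0.4]
gripper_width: 0.165
```

```bash
python3 go.py 0.4175 0.34 0.007 0.04
```

```text
t 13.5 pos [0.4171 0.3413 0.0078] toolx yaw 0.04051118606980215 F [-0.2843  0.7308  0.3547] g 0.1654366426731745 j6 2.0557531586279185
shift [0.0004 0.0014 0.0008] turn [-0.0005 -0.0013  0.0005]
```

>>> play_rows:
  motion:
    - {"tx": 0, "ty": 0, "tz": -0.03, "wx": 0, "wy": 0, "wz": 0, "grip": 0.05}
    - {"tx": 0, "ty": 0, "tz": -0.045, "wx": 0, "wy": 0, "wz": 0, "grip": 0.05}
    - {"tx": 0, "ty": 0.03, "tz": 0, "wx": 0, "wy": 0, "wz": -0.035, "grip": 0.05}
    - {"tx": 0, "ty": 0.05, "tz": 0, "wx": 0, "wy": 0, "wz": -0.035, "grip": 0.05}
    - {"tx": 0, "ty": 0.055, "tz": 0, "wx": 0, "wy": 0, "wz": -0.035, "grip": 0.05}
    - {"tx": 0, "ty": 0.055, "tz": 0, "wx": 0, "wy": 0, "wz": 0, "grip": 0.05}
    - {"tx": 0, "ty": 0.05, "tz": 0, "wx": 0, "wy": 0, "wz": 0, "grip": 0.05}
    - {"tx": 0, "ty": 0.03, "tz": 0, "wx": 0, "wy": 0, "wz": 0, "grip": 0.05}

```text
t: 14.5
position: [0.4488, 0.0673, 0.0848]
tool_rot: [0.001, 0.997, 0.078, 0.001]
force: [0.4, 0.5, -0.8]
gripper_width: 0.168
```

```bash
python3 go.py 0.3845 0.031 0.05 0.147
```

```text
t 14.5 pos [0.4488 0.0673 0.0848] toolx yaw 0.15546654894471748 F [ 0.3575  0.4509 -0.827 ] g 0.1681406223832557 j6 1.3739811568889664
shift [-0.0692  0.0259  0.0347] turn [ 0.0012 -0.0021  0.0085]
```

>>> play_rows:
  motion:
    - {"tx": -0.035, "ty": 0.015, "tz": 0, "wx": 0, "wy": 0, "wz": 0.008, "grip": 0.05}
    - {"tx": -0.03, "ty": 0.008, "tz": 0.02, "wx": 0, "wy": 0, "wz": 0, "grip": 0.05}
    - {"tx": 0, "ty": 0, "tz": 0.012, "wx": 0, "wy": 0, "wz": 0, "grip": 0.05}
    - {"tx": 0, "ty": 0, "tz": 0, "wx": 0, "wy": 0, "wz": 0, "grip": 0.05}

```text
t: 15.0
position: [0.3885, 0.0312, 0.0525]
tool_rot: [0.001, 0.997, 0.071, 0.003]
force: [0.5, -0.4, -0.6]
gripper_width: 0.168
```

```bash
python3 go.py 0.3845 0.031 0.024 0.147;  python3 - <<'E'
from h import *
s=ctrl.read_camera("scene");t=ctrl.read_camera("top")
a=s["frame"][130:220,330:420]; b=t["frame"][185:275,365:455]
cv2.imwrite("pics/v11.png",np.hstack([cv2.resize(a,(400,400),interpolation=cv2.INTER_CUBIC),cv2.resize(b,(400,400),interpolation=cv2.INTER_CUBIC)])[:,:,::-1])
st=ctrl.get_state(); q=st["tool_rot"]; r=R.from_quat([q[1],q[2],q[3],q[0]])
tip=st["position"]+r.apply([.102,0,.0078]); print("tip pred",tip)
for p,o in((s,(330,130)),(t,(365,185))): print((proj(p,[tip,[.515,.0503,.014]])-o)*400/90)
E
```

```text
t 15.0 pos [0.3885 0.0312 0.0525] toolx yaw 0.14156022773731852 F [ 0.5174 -0.4162 -0.5539] g 0.16804358898277044 j6 1.2876149451443015
shift [-0.0042 -0.0004  0.0285] turn [ 0.0023 -0.0051 -0.0054]
tip pred [0.49040427 0.04580021 0.04604987]
[[188.49196877 134.17058903]
 [138.47871558 171.46520736]]
[[201.61524591 150.82137448]
 [177.89161386 106.4333228 ]]
```

View pics/v11.png

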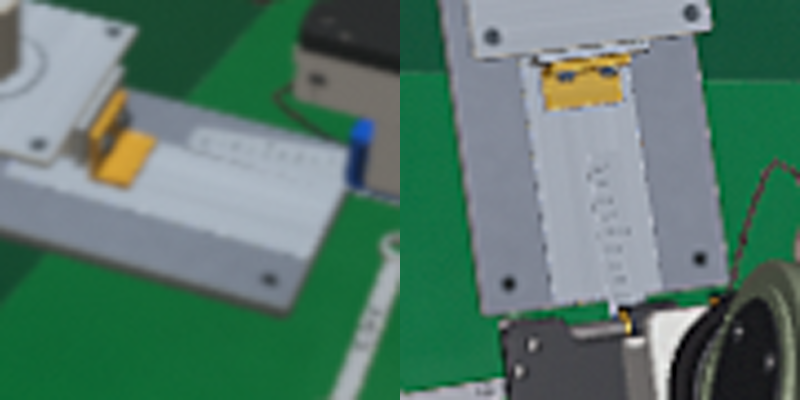

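>>> play_rows:
  motion:
    - {"tx": -0.004, "ty": 0, "tz": 0.012, "wx": 0.002, "wy": -0.005, "wz": -0.005, "grip": 0.05}
    - {"tx": 0, "ty": 0, "tz": 0.01, "wx": 0, "wy": 0, "wz": 0, "grip": 0.05}
    - {"tx": 0, "ty": 0, "tz": 0.003, "wx": 0, "wy": 0, "wz": 0, "grip": 0.05}
    - {"tx": 0, "ty": 0, "tz": 0, "wx": 0, "wy": 0, "wz": 0, "grip": 0.05}

```text
t: 15.6
position: [0.3877, 0.0314, 0.0272]
tool_rot: [0.0, 0.997, 0.075, 0.002]
force: [0.4, 0.1, -0.5]
gripper_width: 0.168
```

```bash
python3 go.py 0.3845 0.031 0.022 0.147
```

```text
t 15.6 pos [0.3877 0.0314 0.0272] toolx yaw 0.15000529638407295 F [ 0.3947  0.0804 -0.542 ] g 0.16778415954845213 j6 1.2784306517261728
shift [-0.0032 -0.0001  0.0052] turn [ 0.0011 -0.0032  0.003 ]
```

>>> play_rows:
  motion:
    - {"tx": 0, "ty": 0, "tz": 0.003, "wx": 0.001, "wy": -0.003, "wz": 0.003, "grip": 0.05}
    - {"tx": 0, "ty": 0, "tz": 0.002, "wx": 0, "wy": 0, "wz": 0, "grip": 0.05}
    - {"tx": 0, "ty": 0, "tz": 0, "wx": 0, "wy": 0, "wz": 0, "grip": 0.05}

```text
t: 15.98
position: [0.3883, 0.0314, 0.0223]
tool_rot: [0.0, 0.997, 0.073, 0.001]
force: [0.4, -1.1, -0.7]
gripper_width: 0.166
```

>>> play_rows:
  motion:
    - {"tx": 0, "ty": 0, "tz": 0.001, "wx": 0, "wy": 0, "wz": 0, "grip": 0.05}
    - {"tx": 0, "ty": 0, "tz": 0, "wx": 0, "wy": 0, "wz": 0, "grip": 0.05}

```text
t: 16.23
position: [0.3888, 0.0312, 0.0218]
tool_rot: [0.0, 0.997, 0.073, 0.001]
force: [-0.1, 0.2, -1.7]
gripper_width: 0.167
```

```bash
python3 go.py 0.3845 0.031 0.022 0.147; python3 -c "
from h import *;print(ctrl.get_state()['ft_torque'])"
```

```text
t 16.23 pos [0.3888 0.0312 0.0218] toolx yaw 0.1468045808796159 F [-0.0733  0.1656 -1.7016] g 0.16724487683643888 j6 1.281508263645713
shift [-0.0043 -0.0004 -0.0002] turn [ 0.0007 -0.0018 -0.0002]
[ 0.01106219  0.12114167 -0.05459741]
```

>>> play_rows:
  motion:
    - {"tx": 0, "ty": 0, "tz": 0.001, "wx": 0, "wy": 0, "wz": 0, "grip": 0.05}
    - {"tx": 0, "ty": 0, "tz": 0, "wx": 0, "wy": 0, "wz": 0, "grip": 0.05}

```text
t: 16.48
position: [0.3891, 0.0311, 0.0218]
tool_rot: [0.0, 0.997, 0.073, 0.001]
force: [-0.3, 0.1, -0.8]
gripper_width: 0.171
```

>>> play_rows:
  motion:
    - {"tx": 0, "ty": 0, "tz": 0.001, "wx": 0, "wy": 0, "wz": 0, "grip": 0.05}
    - {"tx": 0, "ty": 0, "tz": 0, "wx": 0, "wy": 0, "wz": 0, "grip": 0.05}

```text
t: 16.73
position: [0.3894, 0.0311, 0.0217]
tool_rot: [0.0, 0.997, 0.074, 0.001]
force: [0.8, 0.7, -1.2]
gripper_width: 0.171
```

>>> play_rows:
  motion:
    - {"tx": 0.007, "ty": 0, "tz": 0.0005, "wx": 0, "wy": 0, "wz": 0, "grip": 0.05}
    - {"tx": 0.007, "ty": 0, "tz": 0.0005, "wx": 0, "wy": 0, "wz": 0, "grip": 0.05}
    - {"tx": 0.007, "ty": 0, "tz": 0.0005, "wx": 0, "wy": 0, "wz": 0, "grip": 0.05}
    - {"tx": 0.005, "ty": 0, "tz": 0.0005, "wx": 0, "wy": 0, "wz": 0, "grip": 0.05}
    - {"tx": 0, "ty": 0, "tz": 0, "wx": 0, "wy": 0, "wz": 0, "grip": 0.05}

```text
t: 17.35
position: [0.4155, 0.0343, 0.0218]
tool_rot: [0.001, 0.997, 0.074, -0.0]
force: [0.4, -0.2, 1.0]
gripper_width: 0.167
```

```bash
python3 go.py 0.442 0.0395 0.0218 0.147; python3 - <<'E'
from h import *
t=ctrl.read_camera("top");b=t["frame"][185:245,375:435]
cv2.imwrite("pics/v12.png",cv2.resize(b,(480,480),interpolation=cv2.INTER_CUBIC)[:,:,::-1])
E
```

```text
t 17.35 pos [0.4155 0.0343 0.0218] toolx yaw 0.14805622827164025 F [ 0.3539 -0.2095  1.0213] g 0.1668478869377528 j6 1.300586767551992
shift [ 0.027  -0.0012  0.    ] turn [0.0021 0.001  0.0011]
```

>>> play_rows:
  motion:
    - {"tx": 0.004, "ty": -0.001, "tz": 0.0003, "wx": 0.002, "wy": 0.001, "wz": 0, "grip": 0.05}
    - {"tx": 0.004, "ty": 0, "tz": 0.0003, "wx": 0, "wy": 0, "wz": 0, "grip": 0.05}
    - {"tx": 0.004, "ty": 0, "tz": 0.0003, "wx": 0, "wy": 0, "wz": 0, "grip": 0.05}
    - {"tx": 0, "ty": 0, "tz": 0.0003, "wx": 0, "wy": 0, "wz": 0, "grip": 0.05}

```text
t: 17.9
position: [0.4266, 0.0368, 0.0217]
tool_rot: [0.0, 0.997, 0.074, -0.001]
force: [-0.6, 0.6, 3.1]
gripper_width: 0.17
```

>>> play_rows:
  motion:
    - {"tx": 0.003, "ty": 0, "tz": 0.0003, "wx": 0, "wy": 0, "wz": 0, "grip": 0.05}
    - {"tx": 0, "ty": 0, "tz": 0, "wx": 0, "wy": 0, "wz": 0, "grip": 0.05}

```text
t: 18.15
position: [0.4295, 0.0371, 0.0218]
tool_rot: [0.0, 0.997, 0.074, -0.001]
force: [0.6, 0.8, 0.9]
gripper_width: 0.167
```

>>> play_rows:
  motion:
    - {"tx": 0.003, "ty": 0, "tz": 0.0002, "wx": 0, "wy": 0, "wz": 0, "grip": 0.05}
    - {"tx": 0, "ty": 0, "tz": 0, "wx": 0, "wy": 0, "wz": 0, "grip": 0.05}

```text
t: 18.4
position: [0.432, 0.0375, 0.0218]
tool_rot: [0.0, 0.997, 0.074, -0.001]
force: [0.5, 1.2, 1.3]
gripper_width: 0.166
```

>>> play_rows:
  motion:
    - {"tx": 0.003, "ty": 0, "tz": 0.0002, "wx": 0, "wy": 0, "wz": 0, "grip": 0.05}
    - {"tx": 0, "ty": 0, "tz": 0, "wx": 0, "wy": 0, "wz": 0, "grip": 0.05}

```text
t: 18.65
position: [0.4336, 0.0379, 0.0218]
tool_rot: [0.001, 0.997, 0.074, -0.003]
force: [1.1, 0.3, 1.6]
gripper_width: 0.167
```

>>> play_rows:
  motion:
    - {"tx": 0.003, "ty": 0, "tz": 0.0002, "wx": 0, "wy": 0, "wz": 0, "grip": 0.05}
    - {"tx": 0, "ty": 0, "tz": 0, "wx": 0, "wy": 0, "wz": 0, "grip": 0.05}

```text
t: 18.9
position: [0.4345, 0.0381, 0.0217]
tool_rot: [0.001, 0.997, 0.075, -0.006]
force: [1.7, -0.1, 1.7]
gripper_width: 0.166
```

```bash
cat > f.py <<'E'
from h import *
np.set_printoptions(precision=4,suppress=True)
F=[];T=[]
for i in range(8): ctrl.read_camera("top"); s=ctrl.get_state(); F.append(s["force"]);T.append(s["ft_torque"])
q=s["tool_rot"]; r=R.from_quat([q[1],q[2],q[3],q[0]])
print(round(s["t"],2),s["position"],"F tool",r.inv().apply(np.mean(F,0)),"sd",np.std(F,0),"T",np.mean(T,0),"tilt",r.as_matrix()[:2,2])
E
python3 f.py
```

```text
19.3 [0.4345 0.0381 0.0217] F tool [-0.6978 -0.0635 -3.5444] sd [0.47   0.4309 0.3699] T [ 0.0689 -0.2108 -0.0215] tilt [-0.0112 -0.0021]
```

```bash
python3 go.py 0.4345 0.0385 0.0218 0.147
```

```text
t 19.3 pos [0.4345 0.0381 0.0217] toolx yaw 0.14930133366603135 F [-0.1934  0.2203  3.3273] g 0.16958276911032236 j6 1.3150628939442994
shift [ 0.0001 -0.0004 -0.0001] turn [0.0005 0.0114 0.0023]
```

>>> play_rows:
  motion:
    - {"tx": 0, "ty": 0, "tz": 0, "wx": 0, "wy": 0.011, "wz": 0.002, "grip": 0.05}
    - {"tx": 0, "ty": 0, "tz": 0, "wx": 0, "wy": 0.004, "wz": 0, "grip": 0.05}

```text
t: 19.55
position: [0.4347, 0.0381, 0.0217]
tool_rot: [0.0, 0.997, 0.074, 0.002]
force: [0.7, 0.5, 2.2]
gripper_width: 0.165
```

```bash
python3 f.py; python3 go.py 0.4345 0.0385 0.0218 0.147
```

```text
19.95 [0.4347 0.0381 0.0217] F tool [ 1.5829 -0.1271 -2.2045] sd [0.4019 0.57   0.4927] T [0.0287 0.1721 0.0611] tilt [0.0039 0.0001]
t 19.95 pos [0.4347 0.0381 0.0217] toolx yaw 0.14747882859005002 F [1.4411 0.1838 2.0075] g 0.1663236006180414 j6 1.3110864287308013
shift [-0.0002 -0.0004 -0.0001] turn [ 0.0005 -0.0039  0.0005]
```

>>> play_rows:
  motion:
    - {"tx": 0.003, "ty": 0, "tz": 0, "wx": 0, "wy": -0.003, "wz": 0, "grip": 0.05}

```text
t: 20.08
position: [0.4348, 0.0382, 0.0216]
tool_rot: [0.0, 0.997, 0.074, -0.003]
force: [-10.6, -2.2, 16.4]
gripper_width: 0.168
```

```bash
python3 f.py; python3 go.py 0.4345 0.0385 0.0218 0.147
```

```text
20.48 [0.4351 0.0383 0.0216] F tool [ -6.7479   0.851  -11.9139] sd [0.5264 0.3021 0.906 ] T [-0.2672  1.104   0.0035] tilt [-0.0048 -0.001 ]
t 20.48 pos [0.4351 0.0383 0.0216] toolx yaw 0.14798237341080595 F [-5.7914 -2.0777 11.7558] g 0.17029556255305725 j6 1.3141845686347533
shift [-0.0006 -0.0003 -0.0002] turn [0.0003 0.0049 0.001 ]
```

>>> play_rows:
  motion:
    - {"tx": 0, "ty": 0, "tz": -0.0005, "wx": 0, "wy": 0.005, "wz": 0, "grip": 0.05}
    - {"tx": 0.001, "ty": 0, "tz": -0.0005, "wx": 0, "wy": 0.002, "wz": 0, "grip": 0.05}

```text
t: 20.72
position: [0.4343, 0.0383, 0.0217]
tool_rot: [0.0, 0.997, 0.074, -0.001]
force: [-1.3, -1.2, 1.3]
gripper_width: 0.168
```

```bash
python3 f.py; python3 go.py 0.4345 0.0385 0.0218 0.147
```

```text
21.12 [0.4344 0.0384 0.0217] F tool [-1.8701  1.1564 -0.6644] sd [0.6967 0.5182 0.6758] T [-0.3233  0.6212 -0.0259] tilt [-0.0009  0.0001]
t 21.12 pos [0.4344 0.0384 0.0217] toolx yaw 0.14786767063061876 F [-2.1126 -0.6242 -0.2617] g 0.1690870681130932 j6 1.3122413593858013
shift [ 0.0001 -0.0001 -0.0001] turn [-0.0002  0.0009  0.0009]
```

>>> play_rows:
  motion:
    - {"tx": 0.002, "ty": 0, "tz": -0.0007, "wx": 0, "wy": 0.003, "wz": 0, "grip": 0.05}
    - {"tx": 0.002, "ty": 0, "tz": -0.0007, "wx": 0, "wy": 0.003, "wz": 0, "grip": 0.05}

```text
t: 21.38
position: [0.436, 0.0394, 0.0217]
tool_rot: [-0.001, 0.997, 0.074, 0.0]
force: [-2.6, -1.1, -3.1]
gripper_width: 0.168
```

```bash
python3 f.py; python3 go.py 0.4345 0.0385 0.0218 0.147
```

```text
21.77 [0.4362 0.0394 0.0219] F tool [-2.7927 -0.3556  4.8608] sd [0.2447 0.4863 0.6169] T [-0.1572  0.9372 -0.0197] tilt [0.0009 0.0017]
t 21.77 pos [0.4362 0.0394 0.0219] toolx yaw 0.147810207403565 F [-3.0325 -0.584  -5.3504] g 0.16939267416365647 j6 1.31227916849545
shift [-0.0019  0.0006  0.0001] turn [-0.0015 -0.0011  0.0008]
```

View pics/v12.png

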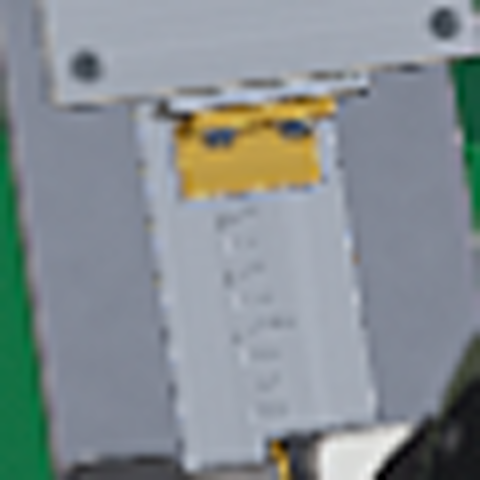

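>>> play_rows:
  motion:
    - {"tx": 0.002, "ty": 0, "tz": -0.0002, "wx": 0, "wy": 0, "wz": 0, "grip": 0.05}
    - {"tx": 0.002, "ty": 0, "tz": -0.0003, "wx": 0, "wy": 0.001, "wz": 0, "grip": 0.05}

```text
t: 22.02
position: [0.4391, 0.0402, 0.0218]
tool_rot: [-0.001, 0.997, 0.074, -0.0]
force: [-4.1, -0.7, -5.8]
gripper_width: 0.166
```

```bash
python3 f.py; python3 go.py 0.4362 0.0394 0.0218 0.147
```

```text
22.43 [0.4394 0.0401 0.0219] F tool [-3.0961 -0.0813  6.7468] sd [0.4255 0.6199 0.5779] T [-0.1389  1.1206  0.0079] tilt [0.0003 0.0021]
t 22.43 pos [0.4394 0.0401 0.0219] toolx yaw 0.14782239706347192 F [-3.0584  0.1764 -5.9142] g 0.16812996126609023 j6 1.3142420935284012
shift [-0.0033  0.0002  0.0001] turn [-0.002  -0.0006  0.0008]
```

>>> play_rows:
  motion:
    - {"tx": 0.0005, "ty": 0, "tz": 0.0004, "wx": -0.002, "wy": 0, "wz": 0, "grip": 0.05}
    - {"tx": 0.0005, "ty": 0, "tz": 0.0004, "wx": 0, "wy": 0, "wz": 0, "grip": 0.05}

```text
t: 22.68
position: [0.4397, 0.0402, 0.0217]
tool_rot: [0.0, 0.997, 0.074, -0.001]
force: [-8.1, -0.6, -0.7]
gripper_width: 0.17
```

```bash
python3 f.py; python3 go.py 0.4392 0.0394 0.0218 0.147
```

```text
23.07 [0.4398 0.0402 0.0217] F tool [-5.8058 -0.2636  2.4664] sd [0.4665 0.45   0.625 ] T [-0.1225  1.2969  0.0143] tilt [-0.0008 -0.0002]
t 23.07 pos [0.4398 0.0402 0.0217] toolx yaw 0.14804395230869252 F [-5.9239  0.2201 -3.3463] g 0.1664015872405609 j6 1.3179520510896683
shift [-0.0007  0.0007 -0.0001] turn [0.0001 0.0009 0.001 ]
```

>>> play_rows:
  motion:
    - {"tx": 0, "ty": 0, "tz": 0.0003, "wx": 0, "wy": 0.001, "wz": 0, "grip": 0.05}

```text
t: 23.2
position: [0.4398, 0.0402, 0.0217]
tool_rot: [0.0, 0.997, 0.074, 0.0]
force: [-4.5, -0.6, -4.8]
gripper_width: 0.172
```

```bash
python3 f.py; python3 go.py 0.4392 0.0394 0.0218 0.147; python3 - <<'E'
from h import *
t=ctrl.read_camera("top"); s=ctrl.read_camera("scene")
for n,p in(("t",t),("s",s)):
  for k in("weight500_mid","platter_ring","stop_toe"):
    for l in ctrl.landmark_of(p,k)[:3]:
      u=px(p,l["at"]); print(n,k,np.round(u,1),round(l["p"],2),np.round(onz(p,u,{"w":.092,"p":.0595,"s":.0215}[k[0]]),4))
E
```

```text
23.6 [0.4398 0.0402 0.0217] F tool [-4.9216 -0.0043  3.0631] sd [0.2798 0.2721 0.527 ] T [-0.1044  1.2324  0.0187] tilt [ 0.0001 -0.0002]
t 23.6 pos [0.4398 0.0402 0.0217] toolx yaw 0.14807537164039333 F [-4.3562 -0.7009 -2.5061] g 0.1667865298653359 j6 1.317653747582315
shift [-0.0008  0.0007 -0.0001] turn [ 0.0002 -0.0001  0.0011]
t weight500_mid [407.3 162.1] 0.94 [0.608  0.0637 0.092 ]
t weight500_mid [235.8 221.8] 0.91 [0.4718 0.4206 0.092 ]
t weight500_mid [339.1 164.7] 0.58 [0.598  0.2086 0.092 ]
t platter_ring [403.  169.7] 0.94 [0.5974 0.0655 0.0595]
t stop_toe [403.3 205.1] 0.54 [0.523  0.056  0.0215]
s weight500_mid [291.7 189. ] 0.96 [0.5572 0.2561 0.092 ]
s weight500_mid [275.8 287.5] 0.73 [0.4454 0.457  0.092 ]
s weight500_mid [325.5 135.2] 0.61 [0.5951 0.0742 0.092 ]
s platter_ring [324.9 144.4] 0.91 [0.6016 0.0672 0.0595]
s stop_toe [356.5 162. ] 0.63 [0.5315 0.0434 0.0215]
```

```bash
python3 -c "
from h import *
print(ctrl.hand_in())"
```

```text
the job is handed in; nothing more can be done
None
```

The big silver weight is standing upright in the platter ring. The taper gauge is pinched under the brass stop plate and still held by its blue grip. I handed the job in at about 23.6 s; no verdict was reported.

- **Weight:** I set it down gently and let go. The top view showed it upright and inside the ring, about 4 mm off centre, where 9 mm is allowed. The networks' later position estimates scattered by about a centimetre, so I relied on the picture.
- **Gauge:** At hand-in it was flat on the base plate and in line with the gap (yaw 0.148 rad, tilt about 0). It was not moving, with a push of about 4.9 N against it.
- **Gap reading:** The tip is about 26 mm past the mouth, which puts the gap at roughly 5.2 mm, including a small lift from the wedge. That is good to a few tenths of a millimetre because the mouth position came from the pictures.
- **Overpush:** An early push peaked at about 11 N along the blade and 16 N downward. I backed it off at once and levelled the gauge.
- **Leftover lift:** The force reading at the end still showed the tool holding about 3 N upward, of which the gauge's own weight is about 1.3 N. The height agreed with the sole lying on the plate to within 0.1 mm.
- **Other things:** I did not touch the other weights, including the purple and red look-alikes.

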